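Load a microfluidic chip cassette and clamp it home

TASK

Load the dark chip cassette with the blue ports into the chip holder: set it level between the rails with its ports towards the clamp's hinge and slide it back, gently, until it butts against the end stop. Then swing the clamp down over it and press the blue bar until the catch snaps over the clamp and holds it shut with the cassette driven home. The chip is glass, so neither ram it nor press harder than the catch needs, and leave the other things on the bench where they are.

Things in the scene. Friction and masses are not known exactly. Their poses are not given: they have to be found in the camera images.
- cassette: Dark chip cassette to load, 70 g, flat on a 2 mm mat. Flange plate 80 x 40 mm (x by y), 6 mm thick; centred on it a housing 56 x 30 mm, 14 mm tall (20 mm in all): grip it by the housing, 30 mm wide across y. Origin: centre of the underside, z up, x along its length to the end with the two blue ports, which stand 7 mm high on the housing.
- cassette_ports (a point): Point on the dark cassette's housing top between its blue ports: 22 mm along its x from the centre, 20 mm above its underside.
- holder: Chip holder fixed to the bench: rigid aluminium base 178 x 90 x 12 mm. Origin: on the bench under the middle of the bed; x points from the catch (near end) to the clamp's hinge (far end), z up. Hinge posts 57 mm tall at x 64 to 80, |y| 24 to 34 mm. The catch stands at x -61 to -80 mm, 16 mm wide, 60 mm tall. Pushing the cassette on the holder by over 25 N before clamping chips the glass.
- manifold (a joint): Travel of the sprung seal block under the cassette, m: 0 up, at rest; grows as it is pressed down; 0.005 at its hard stop. It takes 3 N to start and 11 N at full travel. With the clamp caught it reads about 0.0036.
- clamp (a joint): Angle of the hinged clamp, rad: 0 shut level on a fully driven cassette, 1.57 upright, 1.9 wide open. Its stiff hinge keeps it wherever it is left (about 1 N at the bar swings it). Held by the catch it rests at about 0.01.
- pads: Two rubber pads 26 mm apart under the clamp's arms, 72 mm from the hinge, that press on the housing's top. Origin on the hinge axis, turning with the clamp. Over 40 N of pads on cassette cracks the glass; a push down on the bar arrives about 2.2 times as large at the pads.
- clamp_bar (a point): Middle of the clamp's blue round bar, 12 mm thick, 68 mm long, along the holder's y, 160 mm from the hinge. Shut, its middle is 60 mm above the bench at x -88 mm of the holder. Pressing it takes up to about 10 N until the catch snaps, then less; some 3 to 5 mm lower all is solid.
- hinge (a point): Middle of the clamp's hinge axis (along the holder's y), 48 mm above the bench at x 72 mm of the holder. From it to the bar's middle, clamp shut: 160 mm towards the catch and 12 mm up.
- spare: Light grey spare cassette with orange ports, same shape, loose on the mat; leave it. Origin: centre of its underside.
- sensor: Black flow sensor box 44 x 48 x 22 mm with blue fittings on two sides (76 mm over all), loose; leave it. Origin: centre of its underside.
- tube_stand: Black round stand (base 140 mm across, 210 mm tall) holding two sample tubes, loose; leave it. Origin: centre of its underside.
- bed (a point): Middle of the bed: top of the sprung seal block (60 x 38 mm), 25 mm above the bench over the holder's origin, where the cassette's underside rests. Two rigid side rails along x (46 mm either way) stand 42 mm apart inside, so 1 mm clear of the flange each side; tops 29 mm above the bench with a 2.5 mm 45 degree lead-in, so the flange sinks 4 mm between them.
- stop_mid (a point): Middle of the end stop's range: 40 mm from the bed's middle towards the hinge. The black locating frame (end stop across the hinge end, 33 mm high, and front lip at the catch end, 24.5 mm high, 82 mm before the stop face) is locked anywhere up to 9 mm either way of this along x; where is not measured, only felt. A cassette left over about 2 mm short of the stop is caught on the lip and cannot go home.
There are look-alikes about, which are no part of the job. Leave any green or purple look-alike of the cassette alone.

How it is judged:
By the outcome, as a careful person would: the job done as asked, in the order asked, and still so for the second after the job is handed in, with the robot touching nothing.
It also fails if it takes over 72 s, if anything falls off the work surface, if the arm or the gripper's body presses on something with over 40 N, if the wrist force passes 120 N, or if a joint passes its speed limit or range.

ROBOT

A 7-joint arm with a two-finger parallel gripper is mounted at the origin on the work surface. World frame = base frame: x ahead of the robot, y to its left, z up, the work surface at z = 0. Lengths are in m, angles in degrees, forces in N, time in s.
With the tool pointing down it reaches from about 0.425 to 0.875 m from the base axis. Payload 4.7 kg.
Tool frame: the origin (TCP) lies midway between the tips of the shut fingers; the grasp point (between the pads) lies 19 mm behind it (env.tcp_to_grasp is the distance from the TCP to the grasp point, in m); z points along the fingers, x is the direction in which the jaws open and shut, and the axes are right-handed (so a half turn about z gives the same grasp; the last joint's range is limited). The gripper opens to 87 mm and grips with 3 to 60 N. Pads are 19 mm wide; open, the fingers measure 117 mm over their backs; the gripper's body (75 mm by 190 mm) begins 51 mm behind the grasp point.
Start: joints at [70.594, 18.392, -4.016, 83.108, 1.295, 78.541, -3.26], TCP at [0.225, -0.61, 0.223] pointing down, gripper open.
Joint ranges: [-163.93, 163.93], [-17.29, 119.83], [-79.2, 71.16], [3.27, 140.29], [-89.18, 269.18], [5.43, 117.66], [-154.24, 154.24]. Speed limits (degrees/s): [147.25, 147.25, 180, 180, 180, 180, 180].

INTERFACE

Orientations are given as [roll, pitch, yaw] about the fixed x, y, z axes, in that order (R = Rz(yaw) Ry(pitch) Rx(roll)).
In Python, from cell import env, viewer gives the robot as it stands.
- The arm moves only by the shell command python3 -m pendant 'ROWS' [OPENING] [FORCE]. ROWS is JSON, a list of rows, each a list of 6 numbers: the shift along the tool's x, y, z each as a share of 0.1 m, from -1 to 1, then the turn, a rotation vector about the tool's x, y, z each as a share of 90 degrees, from -1 to 1. A call has exactly 8 rows; each row is the pose to reach, as a shift and turn from the pose commanded when the call began, along the tool's axes at that moment; what a row does not reach only later rows make up. A row lasts 1/8 s, in which the tool goes at most 62.5 mm and 10.7 degrees, less where a joint would pass 70% of its speed; a pose out of reach is approached as far as the arm can. A call with a number of a shift or a turn outside -1 to 1 is refused whole. A call with a gripper value outside its range is refused whole. OPENING is the finger opening in mm, from 0 to 87, set as the call begins (- or left out, the last holds). The fingers move at their own pace and stop on an object; FORCE is the grip in N (left out, the last holds). Time passes only in rows, so rows that repeat a pose let the fingers close, or fill a call up. It gives the time, the measured TCP pose, the force and the opening at its end, in the units of the state.
- env.get_obs(): the state, without advancing time (a new reading comes with each control period).
- viewer.read_camera(name): name is "side" or "top"; returns a dict with "frame" (420x560x3 uint8, red, green, blue), "fx", "fy", "cx", "cy" (pixels), "view" (4x4, takes a point from world to camera coordinates). Camera axes: x right, y down, z forward; pixel columns grow to the right and rows downward; lengths in m; the calibration is good to about 2 mm. A picture is of the moment at which its call begins. There is no depth.
- env.sign_off(): hands the job in, once; it reports no verdict.
The state is a dict: "time_s": time; "qpos": joint angles; "joint_velocities": joint speeds; "effort": joint torques, N m; "tool_pos": TCP position; "tool_rot": TCP orientation; "force": force on the tool from outside, world axes, zero at the start; "wrist_torque": the same for the moment, N m; "grip_width": finger opening in m.
Only numpy, scipy, OpenCV 4.12 (cv2) and the standard library are available. Lean on these libraries where they do the work, as an engineer would, in place of code of your own. Each camera call takes 0.05 s, during which the arm holds its last target.

## Working session

There is one attempt and no reset: what is moved stays moved. The work goes in short steps, Python scripts to look and compute and a shell command to move; the robot and the scene stay as the last step left them, time stands still between calls to the robot, and variables do not carry over. Pictures are saved under pics/ and viewed, and the job is handed in when it is done.

```bash
ls; mkdir -p pics; python3 - <<'E'
from cell import env, viewer
import cv2
for n in ("side","top"):
    c=viewer.read_camera(n); cv2.imwrite(f"pics/{n}0.png",c["frame"][:,:,::-1]); print(n,c["fx"],c["fy"],c["cx"],c["cy"],c["view"])
o=env.get_obs(); print(o); print(env.tcp_to_grasp)
E
```

```text
pics
side 534.2431051630414 534.2431051630414 282.11341027465994 210.90934258666522 [[-0.84607434 -0.53290238  0.01316283  0.45892776]
 [-0.40631684  0.62872081 -0.66303602  0.22049652]
 [ 0.34505773 -0.56632604 -0.74847176  1.27762742]
 [ 0.          0.          0.          1.        ]]
top 480.41122497316917 480.41122497316917 276.66471861163825 202.15726143866598 [[-0.00824178 -0.99953638  0.02931033  0.01580738]
 [-0.99767658  0.00623705 -0.06784205  0.55381072]
 [ 0.06762779 -0.02980137 -0.99726544  1.27316554]
 [ 0.          0.          0.          1.        ]]
{'time_s': 0.1, 'qpos': array([70.593872  , 18.43416149, -4.01499251, 83.16887236,  1.29592404,
       78.54124194, -3.26091478]), 'joint_velocities': array([-0.02704482, -0.04928063, -0.05853589, -0.16825671, -0.02395459,
        0.04918331, -0.01490719]), 'effort': array([-7.98824976e-05, -4.92573059e+01, -4.05669389e-01, -3.13399994e+01,
       -6.40120707e-02,  3.94974905e-02,  7.55257292e-05]), 'tool_pos': array([ 0.22436052, -0.60951296,  0.22156979]), 'tool_rot': array([ 1.79993381e+02,  9.89925409e-02, -6.97855038e+01]), 'force': array([-0.14548796,  1.0509243 , -0.24198598]), 'wrist_torque': array([-0.02506556, -0.02068376, -0.015993  ]), 'grip_width': 0.08667203333785217}
0.0187
```

View pics/side0.png

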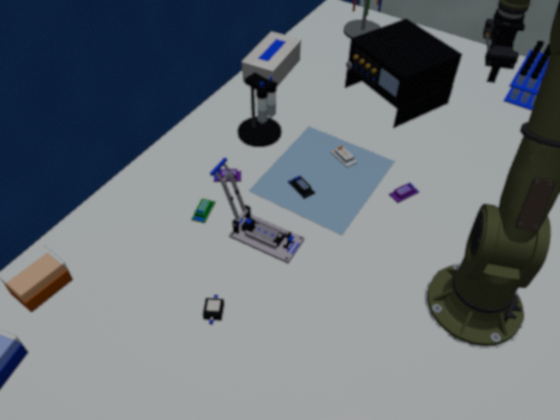

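View pics/top0.png

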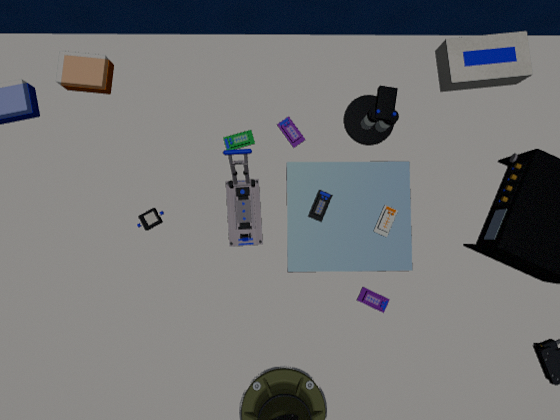

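Candidates in the top view are dark (320,206), light grey spare (386,220), green (239,140), purple (291,131) and (373,299), and the sensor box (150,218). By the description I want the dark one at (320,206), so I'll check it in close crops.

```bash
python3 - <<'E'
import cv2, numpy as np
t=cv2.imread("pics/top0.png"); s=cv2.imread("pics/side0.png")
a=cv2.resize(t[180:232,290:350],None,fx=6.5,fy=6.5,interpolation=cv2.INTER_CUBIC)
b=cv2.resize(s[168:206,280:325],None,fx=8.5,fy=8.5,interpolation=cv2.INTER_CUBIC)
h=max(a.shape[0],b.shape[0]); im=np.zeros((h,a.shape[1]+b.shape[1]+10,3),np.uint8)
im[:a.shape[0],:a.shape[1]]=a; im[:b.shape[0],a.shape[1]+10:]=b
im=np.clip(im.astype(float)*1.7,0,255).astype(np.uint8)
cv2.imwrite("pics/crop1.png",im); print(im.shape)
a=cv2.resize(t[140:255,205:280],None,fx=5,fy=5,interpolation=cv2.INTER_CUBIC)
b=cv2.resize(s[150:265,200:310],None,fx=3.8,fy=3.8,interpolation=cv2.INTER_CUBIC)
h=max(a.shape[0],b.shape[0]); im=np.zeros((h,a.shape[1]+b.shape[1]+5,3),np.uint8)
im[:a.shape[0],:a.shape[1]]=a; im[:b.shape[0],a.shape[1]+5:]=b
im=np.clip(im.astype(float)*1.5,0,255).astype(np.uint8)
cv2.imwrite("pics/crop2.png",im); print(im.shape)
E
```

```text
(338, 782, 3)
(575, 798, 3)
```

View pics/crop1.png

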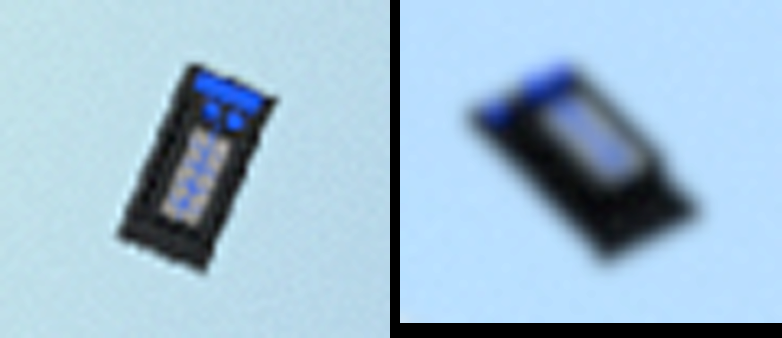

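View pics/crop2.png

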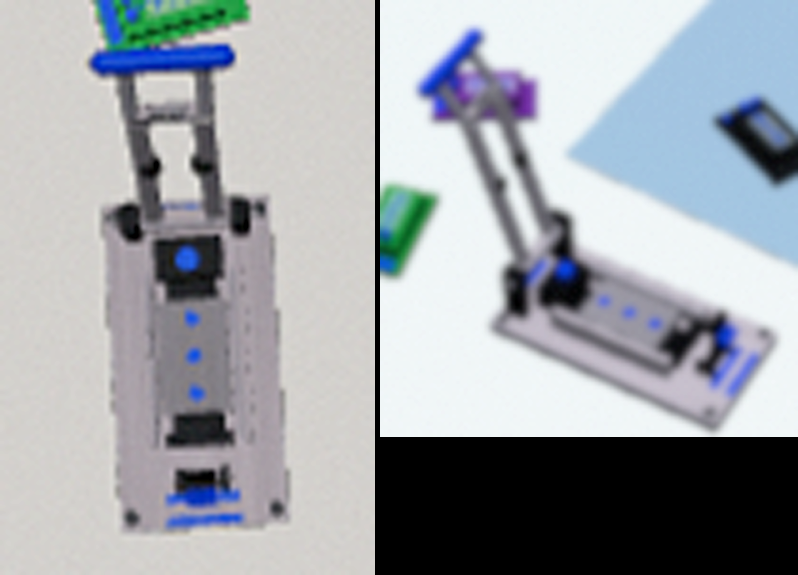

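The dark cassette with two blue ports is confirmed, and its ports are at the upper (far-x) end in the top view. Next I'll fit the poses from edges in both cameras.

```bash
cat > h.py <<'E'
import numpy as np, cv2
from scipy.optimize import least_squares
from scipy.ndimage import map_coordinates
from scipy.spatial.transform import Rotation as Rot
def cam(n,p=None):
    from cell import viewer
    c=viewer.read_camera(n)
    if p: cv2.imwrite(p,c["frame"][:,:,::-1])
    return c
def proj(c,P):
    P=np.atleast_2d(P); V=np.asarray(c["view"]); q=P@V[:3,:3].T+V[:3,3]
    return np.c_[c["fx"]*q[:,0]/q[:,2]+c["cx"],c["fy"]*q[:,1]/q[:,2]+c["cy"]]
def onplane(c,uv,z):
    V=np.asarray(c["view"]);R=V[:3,:3];C=-R.T@V[:3,3]
    d=R.T@np.array([(uv[0]-c["cx"])/c["fx"],(uv[1]-c["cy"])/c["fy"],1]); return C+d*(z-C[2])/d[2]
def tri(cs,uvs):
    A=[];b=[]
    for c,uv in zip(cs,uvs):
        V=np.asarray(c["view"]);R=V[:3,:3];C=-R.T@V[:3,3]
        d=R.T@np.array([(uv[0]-c["cx"])/c["fx"],(uv[1]-c["cy"])/c["fy"],1]);d/=np.linalg.norm(d)
        M=np.eye(3)-np.outer(d,d);A.append(M);b.append(M@C)
    return np.linalg.lstsq(np.vstack(A),np.hstack(b),rcond=None)[0]
def T(p,X,z0=0):
    c,s=np.cos(p[2]),np.sin(p[2]); X=np.asarray(X,float)
    return np.c_[p[0]+c*X[:,0]-s*X[:,1],p[1]+s*X[:,0]+c*X[:,1],X[:,2]+z0]
def hullmask(c,p,boxes,z0,S=4,sh=(420,560)):
    m=np.zeros((sh[0]*S,sh[1]*S),np.uint8)
    for b in boxes:
        x0,x1,y0,y1,za,zb=b
        K=[[x,y,z] for x in(x0,x1) for y in(y0,y1) for z in(za,zb)]
        h=cv2.convexHull(proj(c,T(p,K,z0)).astype(np.float32))
        cv2.fillConvexPoly(m,np.round((h+.5)*S*16-8).astype(np.int32),255,shift=4)
    return cv2.resize(m,(sh[1],sh[0]),interpolation=cv2.INTER_AREA)/255.
E
python3 - <<'E'
from h import *
from scipy.optimize import minimize
cs={n:cam(n) for n in("side","top")}
boxes=[(-.04,.04,-.02,.02,0,.006),(-.028,.028,-.015,.015,.006,.02)]
g=onplane(cs["top"],(320,206),.012); print("guess",g)
# soft silhouettes: darkness relative to mat
rois={"side":(165,205,280,325),"top":(185,226,300,342)}
def soft(n):
    f=cs[n]["frame"].astype(float); r=rois[n]; out=f[r[0]:r[1],r[2]:r[3]]
    bg=np.median(out.reshape(-1,3),0); d=np.linalg.norm(out-bg,axis=2); return d
D={n:soft(n) for n in cs}
def cost(p,names=("side","top"),blur=0.8):
    e=0
    for n in names:
        r=rois[n]; m=cv2.GaussianBlur(hullmask(cs[n],p,boxes,.002),(0,0),blur)[r[0]:r[1],r[2]:r[3]]
        d=np.clip(D[n]/np.percentile(D[n],97),0,1); e+=((m-d)**2).sum()
    return e
for names in(("side","top"),("top",),("side",)):
    best=None
    for yaw in np.radians([-40,-25,-10]):
        r=minimize(cost,[g[0],g[1],yaw],args=(names,),method="Nelder-Mead",options=dict(initial_simplex=[[g[0],g[1],yaw],[g[0]+.01,g[1],yaw],[g[0],g[1]+.01,yaw],[g[0],g[1],yaw+.2]],xatol=1e-5,fatol=1e-4))
        if best is None or r.fun<best.fun: best=r
    print(names,best.x[:2],np.degrees(best.x[2]),best.fun)
for n in cs: # blue port-dots
    pass
f=cs["top"]["frame"]
E
```

```text
guess [ 0.54319205 -0.1057305   0.012     ]
('side', 'top') [ 0.54435437 -0.10487707] -23.94432873604742 81.4513509920852
('top',) [ 0.54506179 -0.10581294] -23.129101894237955 43.469794580108186
('side',) [ 0.54326464 -0.10298543] -26.012897051514702 32.68151092160475
```

```bash
python3 - <<'E'
import cv2, numpy as np
t=cv2.imread("pics/top0.png"); s=cv2.imread("pics/side0.png")
a=cv2.resize(t[176:252,218:270],None,fx=7.5,fy=7.5,interpolation=cv2.INTER_CUBIC)
a=np.clip((a.astype(float)-60)*2,0,255).astype(np.uint8)
cv2.imwrite("pics/crop3.png",a); print(a.shape)
a=cv2.resize(s[205:265,222:310],None,fx=9,fy=9,interpolation=cv2.INTER_CUBIC)
a=np.clip((a.astype(float)-40)*1.7,0,255).astype(np.uint8)
cv2.imwrite("pics/crop4.png",a); print(a.shape)
E
```

```text
(570, 390, 3)
(540, 792, 3)
```

View pics/crop3.png

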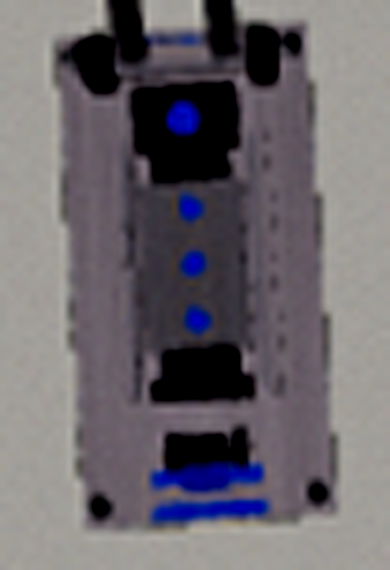

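View pics/crop4.png

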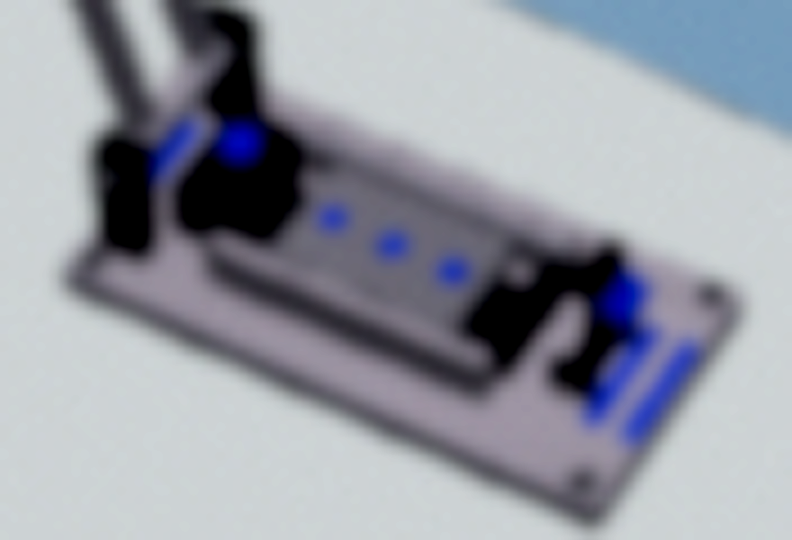

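```bash
python3 - <<'E'
from h import *
from scipy.optimize import minimize
cs={n:cam(n) for n in("side","top")}
def blob(n,r):
    f=cs[n]["frame"].astype(float)[r[0]:r[1],r[2]:r[3]]
    w=np.clip(f[...,2]-f[...,0]-np.percentile(f[...,2]-f[...,0],60)-15,0,None)
    yy,xx=np.mgrid[r[0]:r[1],r[2]:r[3]]; return (xx*w).sum()/w.sum(),(yy*w).sum()/w.sum()
d={}
for n,off,sc,pts in(("top",(218,176),7.5,[(190,208),(193,264),(198,320)]),("side",(222,205),9,[(333,217),(393,245),(454,271)])):
    d[n]=[]
    for p in pts:
        u,v=off[0]+p[0]/sc,off[1]+p[1]/sc; u,v=int(round(u)),int(round(v))
        d[n].append(blob(n,(v-3,v+4,u-3,u+4)))
for i in range(3):
    print("dot",i,tri([cs["top"],cs["side"]],[d["top"][i],d["side"][i]]),"top@z",onplane(cs["top"],d["top"][i],.025)[:2],"side@z",onplane(cs["side"],d["side"][i],.025)[:2])
boxes=[(-.089,.089,-.045,.045,0,.012)]
rois={"side":(203,268,222,312),"top":(172,255,214,272)}
D={};W={}
for n in cs:
    r=rois[n]; f=cs[n]["frame"].astype(float)[r[0]:r[1],r[2]:r[3]]
    bg=np.median(np.r_[f[-6:].reshape(-1,3)],0); dd=np.linalg.norm(f-bg,axis=2)
    print(n,bg,np.percentile(dd,[10,30,50,70,90]))
    D[n]=np.clip(dd/22.,0,1)
    w=np.ones(dd.shape); yy,xx=np.mgrid[r[0]:r[1],r[2]:r[3]]
    if n=="top": w[yy<183]=0; 
    else: w[(xx<252)&(yy<232)]=0; w[(yy-205)<(xx-270)*0.42+0]=0
    W[n]=w
g=onplane(cs["top"],d["top"][1],.025)
def cost(p,names,blur=0.8):
    e=0
    for n in names:
        r=rois[n]; m=cv2.GaussianBlur(hullmask(cs[n],p,boxes,0),(0,0),blur)[r[0]:r[1],r[2]:r[3]]
        e+=(W[n]*(m-D[n])**2).sum()
    return e
for names in(("side","top"),("top",),("side",)):
    y0=.05
    r=minimize(cost,[g[0],g[1],y0],args=(names,),method="Nelder-Mead",options=dict(initial_simplex=[[g[0],g[1],y0],[g[0]+.01,g[1],y0],[g[0],g[1]+.01,y0],[g[0],g[1],y0+.1]],xatol=1e-5,fatol=1e-4))
    print(names,r.x[:2],np.degrees(r.x[2]),r.fun)
    P=r.x
for n in cs:
    f=cs[n]["frame"][:,:,::-1].copy(); r=rois[n]
    big=cv2.resize(f[r[0]:r[1],r[2]:r[3]],None,fx=6,fy=6,interpolation=cv2.INTER_CUBIC)
    p=minimize(cost,[g[0],g[1],.05],args=(("side","top"),),method="Nelder-Mead",options=dict(initial_simplex=[[g[0],g[1],.05],[g[0]+.01,g[1],.05],[g[0],g[1]+.01,.05],[g[0],g[1],.15]])).x
    q=proj(cs[n],T(p,[[-.089,-.045,.012],[.089,-.045,.012],[.089,.045,.012],[-.089,.045,.012]]))
    cv2.polylines(big,[np.round(((q-[r[2],r[0]])+.5)*6).astype(int)],True,(0,0,255),1)
    q=proj(cs[n],T(p,[[0,0,.025],[-.046,-.021,.029],[.046,-.021,.029],[-.046,.021,.029],[.046,.021,.029]]))
    for u in np.round(((q-[r[2],r[0]])+.5)*6).astype(int): cv2.circle(big,tuple(int(k) for k in u),3,(0,255,0),-1)
    cv2.imwrite(f"pics/fit_{n}.png",big)
E
```

```text
dot 0 [0.55126504 0.10229294 0.02132284] top@z [0.55119911 0.1022456 ] side@z [0.54932343 0.10469001]
dot 1 [0.53125421 0.10128144 0.02119398] top@z [0.53119995 0.10120891] side@z [0.52936349 0.10378787]
dot 2 [0.51121232 0.09993206 0.02128347] top@z [0.51115866 0.09983134] side@z [0.509496   0.10241424]
side [160. 164. 165.] [  0.           1.          12.46723884  74.56398446 150.74282547]
top [141. 139. 137.] [  1.           1.73205081   6.40312424  55.01817881 128.78663421]
('side', 'top') [0.52455942 0.10186912] 3.6337358154495343 133.1220184128861
('top',) [0.52653242 0.10091117] 3.31699385181914 39.569629261776456
('side',) [0.52418805 0.10453331] 3.7527428924205615 51.860251789573326
```

View pics/fit_top.png

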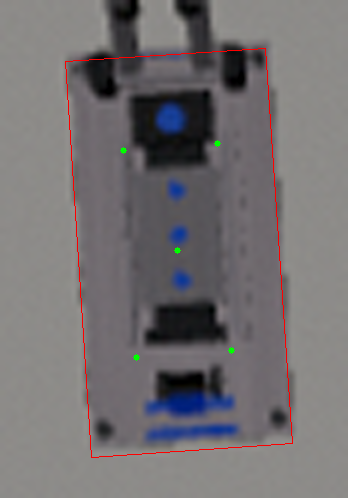

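View pics/fit_side.png

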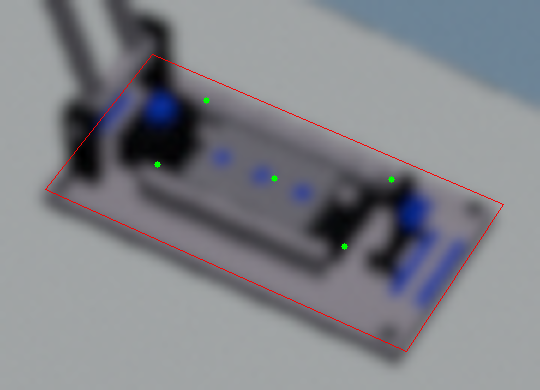

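Both cameras agree to about ±1.3 mm, with the same offset between them for both objects:
- **Holder:** about (0.530, 0.1025), yaw 3.4°.
- **Cassette:** about (0.544, -0.104), yaw -24°, ports away from the robot.

I'll write a helper to work out the moves, then start by swinging inward, clear of the black instrument.

```bash
cat >> h.py <<'E'
def go(x,y,z,yaw=None,pitchtilt=None):
    """print tool-frame shares from measured pose to a world target, tool pointing down"""
    from cell import env
    o=env.get_obs(); p=o["tool_pos"]; R=Rot.from_euler("xyz",o["tool_rot"],degrees=True)
    d=R.inv().apply(np.array([x,y,z])-p)/0.1
    s="shift shares "+str(np.round(d,3))
    if yaw is not None:
        Rt=Rot.from_euler("xyz",[180,0,yaw],degrees=True)
        s+=" turn shares "+str(np.round(np.degrees((R.inv()*Rt).as_rotvec())/90,4))
    print("t%.2f"%o["time_s"],"pos",np.round(p,4),"rot",np.round(o["tool_rot"],2),"F",np.round(o["force"],2),"w",round(o["grip_width"]*1000,1)); print(s)
E
python3 -c "
from h import *
go(.25,-.5,.223,-69.8)
V=cam('top')
for uv in [(478,243),(528,280),(512,155)]: print(onplane(V,uv,.12)[:2])"
```

```text
t0.30 pos [ 0.2245 -0.6098  0.2222] rot [ 1.800e+02  3.000e-02 -6.978e+01] F [ 0.65  0.03 -1.14] w 87.2
shift shares [-0.943 -0.619 -0.008] turn shares [0.     0.0004 0.0002]
[ 0.44182288 -0.48655844]
[ 0.34901067 -0.60914957]
[ 0.66291054 -0.5819179 ]
```

```bash
python3 -m pendant '[[-0.3,-0.2,0,0,0,0],[-0.6,-0.4,0,0,0,0],[-0.94,-0.62,0,0,0,0],[-0.94,-0.62,0,0,0,0],[-0.94,-0.62,0,0,0,0],[-0.94,-0.62,0,0,0,0],[-0.94,-0.62,0,0,0,0],[-0.94,-0.62,0,0,0,0]]' 60 15; python3 -c "
from h import *
go(.28,-.39,.22,-80)"
```

```text
time_s: 1.35
tool_pos: [0.25, -0.5007, 0.2223]
tool_rot: [180.0, 0.0, -69.8]
force: [0.0, -0.1, -0.4]
grip_width: 0.0606
t1.35 pos [ 0.25   -0.5007  0.2223] rot [ 1.800e+02  2.000e-02 -6.983e+01] F [ 0.03 -0.1  -0.37] w 60.6
shift shares [-0.936 -0.663  0.023] turn shares [1.00e-04 2.00e-04 1.13e-01]
```

```bash
python3 -m pendant '[[-0.3,-0.2,0,0,0,0],[-0.6,-0.4,0,0,0,0],[-0.95,-0.7,0,0,0,0.1],[-0.95,-0.9,0,0,0,0.1],[-0.95,-1,0,0,0,0.15],[-0.95,-1,0,0,0,0.15],[-0.95,-1,0,0,0,0.15],[-0.95,-1,0,0,0,0.15]]'; python3 -c "
from h import *
go(.40,-.27,.18,-95)
"
```

```text
time_s: 2.35
tool_pos: [0.3106, -0.3771, 0.2225]
tool_rot: [180.0, 0.0, -83.3]
force: [-0.3, -1.3, -0.3]
grip_width: 0.06
t2.35 pos [ 0.3106 -0.3771  0.2225] rot [179.99   0.   -83.32] F [-0.3  -1.27 -0.26] w 60.0
shift shares [-0.96  -1.012  0.425] turn shares [ 0.0002 -0.      0.1298]
```

```bash
python3 -m pendant '[[-0.3,-0.3,0,0,0,0],[-0.6,-0.6,0.1,0,0,0.1],[-0.95,-0.9,0.2,0,0,0.2],[-1,-1,0.3,0,0,0.3],[-1,-1,0.4,0,0,0.34],[-1,-1,0.4,0,0,0.34],[-1,-1,0.4,0,0,0.34],[-1,-1,0.4,0,0,0.34]]'; python3 -c "
from h import *
go(.544,-.1045,.10,-113.8)
"
```

```text
time_s: 3.35
tool_pos: [0.3989, -0.2661, 0.1831]
tool_rot: [-180.0, -0.0, -113.9]
force: [-0.6, 0.4, -0.3]
grip_width: 0.0602
t3.35 pos [ 0.3989 -0.2661  0.1831] rot [-1.7995e+02 -2.0000e-02 -1.1389e+02] F [-0.64  0.36 -0.25] w 60.2
shift shares [-2.066 -0.671  0.831] turn shares [-0.0005 -0.0002 -0.001 ]
```

```bash
python3 -m pendant '[[-0.4,-0.2,0,0,0,0],[-0.8,-0.3,0.1,0,0,0],[-1,-0.4,0.1,0,0,0],[-1,-0.4,0.2,0,0,0],[-1,-0.4,0.2,0,0,0],[-1,-0.4,0.2,0,0,0],[-1,-0.4,0.2,0,0,0],[-1,-0.4,0.2,0,0,0]]'; python3 -m pendant '[[-0.4,-0.1,0,0,0,0],[-0.8,-0.2,0.1,0,0,0],[-1,-0.27,0.2,0,0,0],[-1,-0.27,0.4,0,0,0],[-1,-0.27,0.6,0,0,0],[-1,-0.27,0.6,0,0,0],[-1,-0.27,0.6,0,0,0],[-1,-0.27,0.6,0,0,0]]'; python3 - <<'E'
from h import *
go(.544,-.1045,.07,-113.8)
a=cam("top","pics/t2.png")["frame"][:,:,::-1];b=cam("side","pics/s2.png")["frame"][:,:,::-1]
a=cv2.resize(a[160:250,270:370],None,fx=4,fy=4,interpolation=cv2.INTER_CUBIC);b=cv2.resize(b[130:220,240:340],None,fx=4,fy=4,interpolation=cv2.INTER_CUBIC)
cv2.imwrite("pics/c2.png",np.hstack([a,b]))
E
```

```text
time_s: 4.35
tool_pos: [0.4758, -0.1909, 0.1628]
tool_rot: [-180.0, -0.0, -113.9]
force: [0.0, 0.7, -0.3]
grip_width: 0.0601
time_s: 5.35
tool_pos: [0.5419, -0.1102, 0.1037]
tool_rot: [-179.9, 0.0, -113.9]
force: [0.2, -0.6, 0.1]
grip_width: 0.06
t5.35 pos [ 0.5419 -0.1102  0.1037] rot [-1.7989e+02  1.0000e-02 -1.1390e+02] F [ 0.18 -0.58  0.1 ] w 60.0
shift shares [-0.06   0.004  0.337] turn shares [-0.0012  0.0001 -0.0011]
```

View pics/c2.png

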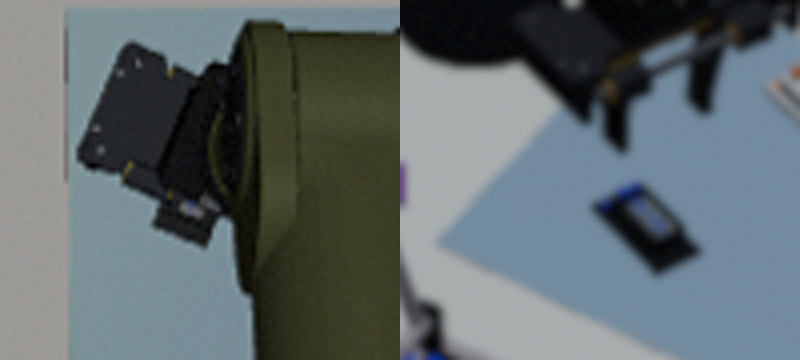

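```bash
python3 -m pendant '[[-0.06,0,0.1,0,0,0],[-0.06,0,0.25,0,0,0],[-0.06,0,0.4,0,0,0],[-0.06,0,0.5,0,0,0],[-0.06,0,0.6,0,0,0],[-0.06,0,0.7,0,0,0],[-0.06,0,0.7,0,0,0],[-0.06,0,0.7,0,0,0]]'; python3 - <<'E'
from h import *
go(.544,-.1045,.0105,-113.8)
b=cam("side","pics/s3.png")["frame"][:,:,::-1]
cv2.imwrite("pics/c3.png",cv2.resize(b[130:220,250:350],None,fx=6,fy=6,interpolation=cv2.INTER_CUBIC))
E
```

```text
time_s: 6.45
tool_pos: [0.5439, -0.1044, 0.0328]
tool_rot: [-180.0, 0.0, -113.9]
force: [0.8, 0.3, -0.7]
grip_width: 0.0597
t6.45 pos [ 0.5439 -0.1044  0.0328] rot [-179.96    0.   -113.88] F [ 0.8   0.27 -0.68] w 59.7
shift shares [ 0.    -0.001  0.223] turn shares [-0.0004  0.     -0.0009]
```

View pics/c3.png

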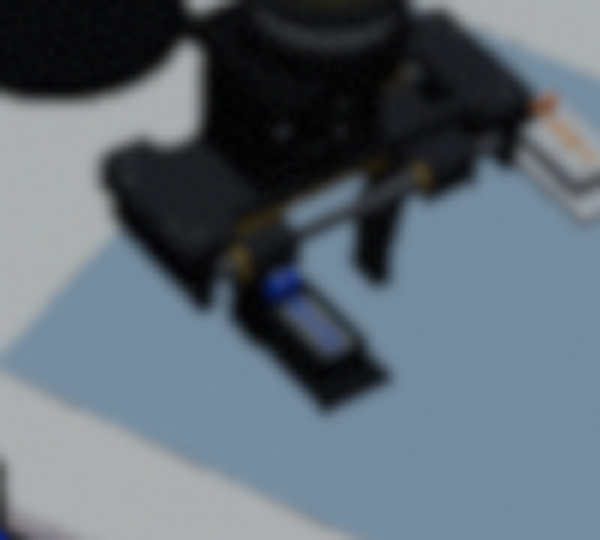

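```bash
python3 - <<'E'
from h import *
c=cam("side")
ps=np.array([[.5439,-.1044,.0328]])
j=np.array([np.cos(np.radians(-113.9)),np.sin(np.radians(-113.9)),0])
P=np.vstack([ps,ps+j*.03,ps-j*.03,[[.5443,-.1049,.022]]])
print((proj(c,P)-[250,130])*6)
E
```

```text
[[309.82737528 297.63254337]
 [361.76325381 272.93979993]
 [257.10024626 322.70148427]
 [308.71180698 312.89547155]]
```

```bash
python3 -m pendant '[[0,0,0.06,0,0,0],[0,0,0.12,0,0,0],[0,0,0.17,0,0,0],[0,0,0.2,0,0,0],[0,0,0.22,0,0,0],[0,0,0.22,0,0,0],[0,0,0.22,0,0,0],[0,0,0.22,0,0,0]]'; python3 -m pendant '[[0,0,0,0,0,0],[0,0,0,0,0,0],[0,0,0,0,0,0],[0,0,0,0,0,0],[0,0,0,0,0,0],[0,0,0,0,0,0],[0,0,0,0,0,0],[0,0,0,0,0,0]]' 25 15
```

```text
time_s: 7.55
tool_pos: [0.5437, -0.1045, 0.0107]
tool_rot: [-180.0, -0.0, -113.9]
force: [-0.1, 0.3, 1.5]
grip_width: 0.0602
time_s: 8.55
tool_pos: [0.5435, -0.1045, 0.0105]
tool_rot: [180.0, -0.0, -113.9]
force: [0.2, -0.2, 0.8]
grip_width: 0.03
```

```bash
python3 -m pendant '[[0,0,-0.1,0,0,0],[0,0,-0.25,0,0,0],[0,0,-0.4,0,0,0],[0,0,-0.6,0,0,0],[0,0,-0.8,0,0,0],[0,0,-0.8,0,0,0],[0,0,-0.8,0,0,0],[0,0,-0.8,0,0,0]]'; python3 -c "
from h import *
go(.52,.1019,.09,-86.6)
"
```

```text
time_s: 9.55
tool_pos: [0.5428, -0.1044, 0.0896]
tool_rot: [179.9, -0.0, -113.9]
force: [-0.2, 0.0, -0.3]
grip_width: 0.0298
t9.55 pos [ 0.5428 -0.1044  0.0896] rot [ 1.7990e+02 -2.0000e-02 -1.1389e+02] F [-0.17  0.03 -0.33] w 29.8
shift shares [-1.793  1.044 -0.002] turn shares [ 0.0011  0.     -0.3032]
```

```bash
python3 -m pendant '[[-0.2,0.1,0,0,0,-0.05],[-0.4,0.22,0,0,0,-0.1],[-0.6,0.35,0,0,0,-0.2],[-0.8,0.46,0,0,0,-0.25],[-0.9,0.52,0,0,0,-0.303],[-0.9,0.52,0,0,0,-0.303],[-0.9,0.52,0,0,0,-0.303],[-0.9,0.52,0,0,0,-0.303]]'; python3 -c "
from h import *
go(.52,.1019,.09,-86.6)
"
```

```text
time_s: 10.55
tool_pos: [0.5325, -0.0018, 0.0905]
tool_rot: [180.0, -0.0, -86.7]
force: [-0.4, 0.4, -1.3]
grip_width: 0.0298
t10.55 pos [ 0.5325 -0.0018  0.0905] rot [ 1.7999e+02 -2.0000e-02 -8.6720e+01] F [-0.39  0.4  -1.3 ] w 29.8
shift shares [-1.042  0.066  0.004] turn shares [ 0.0001 -0.0002 -0.0013]
```

```bash
python3 -m pendant '[[-0.2,0.02,0,0,0,0],[-0.45,0.04,0,0,0,0],[-0.7,0.07,0,0,0,0],[-0.9,0.07,0,0,0,0],[-1,0.07,0.05,0,0,0],[-1,0.07,0.1,0,0,0],[-1,0.07,0.2,0,0,0],[-1,0.07,0.2,0,0,0]]'; python3 - <<'E'
from h import *
go(.52,.1019,.06,-86.6)
a=cam("top","pics/t4.png")["frame"][:,:,::-1];b=cam("side","pics/s4.png")["frame"][:,:,::-1]
a=cv2.resize(a[140:260,200:300],None,fx=4,fy=4,interpolation=cv2.INTER_CUBIC);b=cv2.resize(b[160:280,210:310],None,fx=4,fy=4,interpolation=cv2.INTER_CUBIC)
cv2.imwrite("pics/c4.png",np.hstack([a,b]))
E
```

```text
time_s: 11.55
tool_pos: [0.5187, 0.0971, 0.0692]
tool_rot: [179.9, -0.0, -86.7]
force: [-1.1, 1.0, -1.3]
grip_width: 0.0296
t11.55 pos [0.5187 0.0971 0.0692] rot [ 1.7985e+02 -2.0000e-02 -8.6700e+01] F [-1.08  0.99 -1.31] w 29.6
shift shares [-0.048 -0.016  0.092] turn shares [ 0.0016 -0.0002 -0.0012]
```

View pics/c4.png

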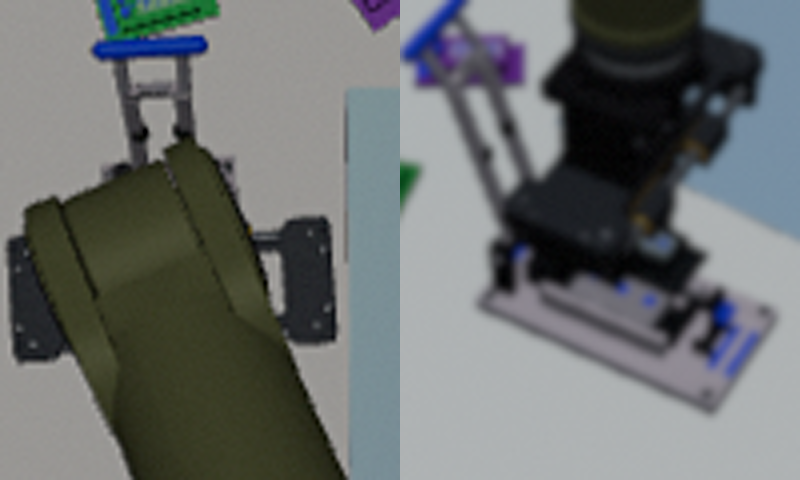

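```bash
python3 -m pendant '[[-0.05,-0.01,0.05,0,0,0],[-0.05,-0.01,0.1,0,0,0],[-0.05,-0.01,0.15,0,0,0],[-0.05,-0.01,0.2,0,0,0],[-0.05,-0.01,0.24,0,0,0],[-0.05,-0.01,0.24,0,0,0],[-0.05,-0.01,0.24,0,0,0],[-0.05,-0.01,0.24,0,0,0]]'; cat > ov.py <<'E'
from h import *
from cell import env
import sys
c=cam("side"); o=env.get_obs(); p=o["tool_pos"]; go(.52,.1019,.045,-86.6)
f=c["frame"][:,:,::-1]; r=(205,262,225,305); S=10
big=cv2.resize(f[r[0]:r[1],r[2]:r[3]],None,fx=S,fy=S,interpolation=cv2.INTER_CUBIC)
big=np.clip(big.astype(float)*2,0,255).astype(np.uint8); 
def dr(P,col):
    q=np.round((proj(c,P)-[r[2],r[0]]+.5)*S).astype(int); cv2.polylines(big,[q],True,col,1)
yaw=np.radians(o["tool_rot"][2]+90)
q=[p[0],p[1],yaw]; z=p[2]-.0085
dr(T(q,[[-.04,-.02,0],[.04,-.02,0],[.04,.02,0],[-.04,.02,0]],z+.006),(0,255,0))
dr(T(q,[[-.04,-.02,0],[.04,-.02,0],[.04,.02,0],[-.04,.02,0]],z),(0,255,0))
h=[.5303,.1025,np.radians(3.4)]
dr(T(h,[[-.089,-.045,.012],[.089,-.045,.012],[.089,.045,.012],[-.089,.045,.012]]),(0,0,255))
dr(T(h,[[-.046,-.021,.029],[.046,-.021,.029],[.046,.021,.029],[-.046,.021,.029]]),(0,0,255))
cv2.imwrite(sys.argv[1],big)
E
python3 ov.py pics/ov5.png
```

```text
time_s: 12.65
tool_pos: [0.5205, 0.1034, 0.0467]
tool_rot: [-180.0, -0.0, -86.6]
force: [-0.5, 0.8, -0.8]
grip_width: 0.0298
t12.70 pos [0.5204 0.1034 0.0467] rot [-1.7998e+02 -1.0000e-02 -8.6620e+01] F [-0.63 -0.23 -0.47] w 30.0
shift shares [0.015 0.005 0.017] turn shares [-0.0002 -0.0001 -0.0002]
```

View pics/ov5.png

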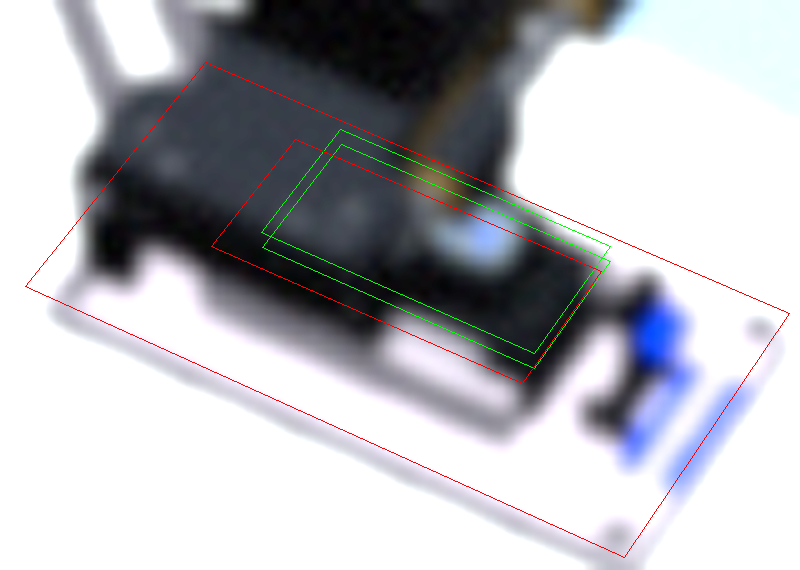

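```bash
sed -i 's/^big=np.clip.*/big=(255*(big\/255.)**0.8).astype(np.uint8)/; s/r=(205,262,225,305); S=10/r=(222,266,258,312); S=14/' ov.py; python3 ov.py pics/ov6.png
```

```text
t12.75 pos [0.5204 0.1034 0.0467] rot [-1.7998e+02 -1.0000e-02 -8.6610e+01] F [0.14 0.78 0.28] w 29.7
shift shares [0.015 0.005 0.017] turn shares [-0.0002 -0.0001 -0.0002]
```

View pics/ov6.png

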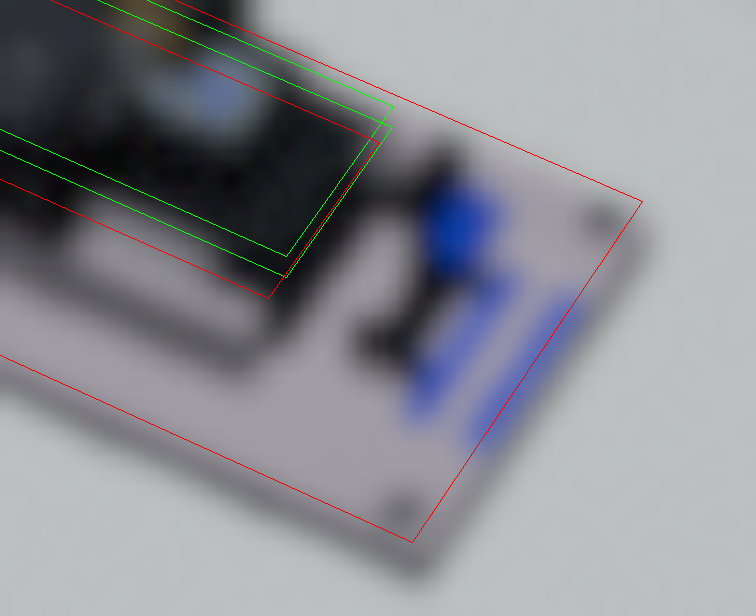

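```bash
cat > edge.py <<'E'
from h import *
from cell import env
c=cam("side"); o=env.get_obs(); p=o["tool_pos"]
V=np.asarray(c["view"]); print("C",-V[:3,:3].T@V[:3,3])
g=cv2.cvtColor(c["frame"],cv2.COLOR_RGB2GRAY).astype(float)
def meas(q,a,b,z0,inward,n=9,L=4):
    """shift (px) of max gradient along outward normal"""
    A=T(q,[a,b],z0); uv=proj(c,A); ins=proj(c,T(q,[inward],z0))[0]
    t=uv[1]-uv[0]; t/=np.linalg.norm(t); nn=np.array([-t[1],t[0]])
    if nn@(ins-uv[0])>0: nn=-nn
    s=np.linspace(-L,L,81); pr=[]
    for k in np.linspace(0,1,n):
        P=uv[0]+(uv[1]-uv[0])*k; pr.append(map_coordinates(g,[P[1]+s*nn[1],P[0]+s*nn[0]],order=3))
    pr=np.array(pr); d=np.gradient(pr,axis=1)
    # mm per px along normal: project a lateral displacement
    return nn, s[np.argmax(d.mean(0))], np.round(pr.mean(0)[::10],0), [round(s[np.argmax(x)],2) for x in d]
yaw=np.radians(o["tool_rot"][2]+90); q=[p[0],p[1],yaw]; z=p[2]-.0085+.006
print("cassette lat",meas(q,[-.039,-.02,0],[-.02,-.02,0],z,[0,0,0]))
print("cassette end",meas(q,[-.04,-.019,0],[-.04,.0,0],z,[0,0,0]))
h=[.5303,.1025,np.radians(3.4)]
print("holder near lat bottom",meas(h,[-.085,.045,0],[-.04,.045,0],0,[0,0,0]))
print("holder far lat top",meas(h,[-.085,-.045,.012],[-.03,-.045,.012],0,[0,0,.012]))
print("holder end bottom",meas(h,[-.089,-.04,0],[-.089,.04,0],0,[0,0,0]))
for q0,nm in((q,"cas"),(h,"hol")):
    J=(proj(c,T([q0[0],q0[1]+.001,q0[2]],[[-.03,0,.03]]))-proj(c,T(q0,[[-.03,0,.03]])))[0]; K=(proj(c,T([q0[0]+.001,q0[1],q0[2]],[[-.03,0,.03]]))-proj(c,T(q0,[[-.03,0,.03]])))[0]
    print(nm,"px per mm y",J,"x",K)
E
python3 edge.py
```

```text
C [0.03702324 0.82948663 1.09642439]
cassette lat (array([ 0.3963828 , -0.91808533]), np.float64(-0.6999999999999997), array([ 23.,  30.,  51.,  88., 128., 158., 173., 177., 177.]), [np.float64(-1.0), np.float64(-1.0), np.float64(-1.1), np.float64(-1.1), np.float64(-1.0), np.float64(-0.9), np.float64(-0.6), np.float64(-0.2), np.float64(0.3)])
cassette end (array([0.81454896, 0.58009482]), np.float64(0.10000000000000053), array([58., 56., 54., 54., 62., 71., 76., 71., 57.]), [np.float64(0.5), np.float64(0.7), np.float64(0.8), np.float64(-0.2), np.float64(-0.4), np.float64(-0.2), np.float64(0.1), np.float64(0.2), np.float64(3.7)])
holder near lat bottom (array([-0.41305346,  0.91070678]), np.float64(0.0), array([132., 126., 110., 105., 131., 161., 175., 177., 178.]), [np.float64(0.0), np.float64(0.0), np.float64(-0.1), np.float64(0.0), np.float64(-0.1), np.float64(0.1), np.float64(0.0), np.float64(-0.1), np.float64(0.0)])
holder far lat top (array([ 0.39566862, -0.91839335]), np.float64(-1.4), array([ 88., 101., 121., 146., 166., 175., 178., 178., 178.]), [np.float64(-1.2), np.float64(-1.0), np.float64(-0.6), np.float64(-4.0), np.float64(-3.6), np.float64(-1.6), np.float64(-3.8), np.float64(-2.0), np.float64(-2.0)])
holder end bottom (array([0.82986911, 0.55795811]), np.float64(1.2000000000000002), array([126., 119., 111., 108., 112., 133., 161., 175., 177.]), [np.float64(1.3), np.float64(1.3), np.float64(1.1), np.float64(1.1), np.float64(1.0), np.float64(1.2), np.float64(1.4), np.float64(1.4), np.float64(1.0)])
cas px per mm y [-0.20995759  0.25640845] x [-0.3296465  -0.16520557]
hol px per mm y [-0.21062605  0.25490247] x [-0.32792761 -0.16426286]
```

```bash
python3 -m pendant '[[0.01,0,0.01,0,0,0],[0.027,0,0.02,0,0,0],[0.027,0,0.03,0,0,0],[0.027,0,0.04,0,0,0],[0.027,0,0.05,0,0,0],[0.027,0,0.06,0,0,0],[0.027,0,0.07,0,0,0],[0.027,0,0.07,0,0,0]]'; python3 -c "
from h import *
go(.5203,.1007,.0345,-86.6)"
```

```text
time_s: 13.8
tool_pos: [0.5204, 0.1007, 0.0394]
tool_rot: [180.0, -0.0, -86.6]
force: [-0.4, -0.0, -1.2]
grip_width: 0.0298
t13.80 pos [0.5204 0.1007 0.0394] rot [ 1.7999e+02 -1.0000e-02 -8.6610e+01] F [-0.4  -0.03 -1.24] w 29.8
shift shares [-0.     0.001  0.049] turn shares [ 0.0001 -0.0001 -0.0001]
```

Now lowering into the lead-in, 0.5 mm per row, watching the force.

```bash
python3 -m pendant '[[0,0,0.005,0,0,0],[0,0,0.01,0,0,0],[0,0,0.015,0,0,0],[0,0,0.02,0,0,0],[0,0,0.025,0,0,0],[0,0,0.03,0,0,0],[0,0,0.03,0,0,0],[0,0,0.03,0,0,0]]' ; python3 -c "
from h import *
go(.5203,.1007,.0340,-86.6)"
```

```text
time_s: 14.8
tool_pos: [0.5205, 0.1007, 0.0365]
tool_rot: [-180.0, -0.0, -86.6]
force: [0.7, -0.2, -1.4]
grip_width: 0.0297
t14.80 pos [0.5205 0.1007 0.0365] rot [-180.     -0.    -86.62] F [ 0.74 -0.18 -1.44] w 29.7
shift shares [-0.     0.002  0.025] turn shares [-0.     -0.     -0.0002]
```

```bash
python3 -m pendant '[[0,0,0.005,0,0,0],[0,0,0.01,0,0,0],[0,0,0.014,0,0,0],[0,0,0.018,0,0,0],[0,0,0.022,0,0,0],[0,0,0.025,0,0,0],[0,0,0.025,0,0,0],[0,0,0.025,0,0,0]]' ; python3 -c "
from h import *
go(.5203,.1007,.0340,-86.6)
from cell import env
for i in range(3):
  cam('side'); o=env.get_obs(); print(o['force'],o['wrist_torque'])"
```

```text
time_s: 15.8
tool_pos: [0.5205, 0.1007, 0.034]
tool_rot: [-180.0, -0.0, -86.6]
force: [0.7, 0.6, -0.9]
grip_width: 0.0298
t15.80 pos [0.5205 0.1007 0.034 ] rot [-1.800e+02 -1.000e-02 -8.662e+01] F [ 0.68  0.6  -0.86] w 29.8
shift shares [-0.     0.002  0.   ] turn shares [-0.     -0.0001 -0.0002]
[ 0.48044192  1.16864079 -0.01297907] [-0.02213516  0.01384009 -0.04342606]
[-0.13591269  0.38768602 -0.13060776] [ 0.06542138  0.0104213  -0.01705559]
[ 0.04656674 -0.81757354 -0.62293991] [ 0.00806585  0.00734286 -0.00954   ]
```

```bash
python3 -m pendant '[[0,0,0.002,0,0,0],[0,0,0.004,0,0,0],[0,0,0.006,0,0,0],[0,0,0.008,0,0,0],[0,0,0.01,0,0,0],[0,0,0.01,0,0,0],[0,0,0.01,0,0,0],[0,0,0.01,0,0,0]]' ; cat > f.py <<'E'
from h import *
from cell import env
F=[]
for i in range(3):
  cam('side'); o=env.get_obs(); F.append(np.r_[o['force'],o['wrist_torque']])
print("meanF",np.round(np.mean(F,0),2))
go(.5203,.1007,.0340,-86.6)
E
python3 f.py
```

```text
time_s: 16.95
tool_pos: [0.5204, 0.1007, 0.033]
tool_rot: [180.0, -0.0, -86.6]
force: [0.3, -1.3, 1.5]
grip_width: 0.0301
meanF [-0.97 -0.05  1.88 -0.05  0.24 -0.01]
t17.10 pos [0.5205 0.1006 0.033 ] rot [-1.800e+02 -1.000e-02 -8.662e+01] F [-0.3  -0.28  2.7 ] w 30.0
shift shares [-0.001  0.002 -0.01 ] turn shares [-0.     -0.0001 -0.0002]
```

```bash
python3 -m pendant '[[0,-0.005,-0.003,0,0,0],[0,-0.01,-0.003,0,0,0],[0,-0.015,-0.003,0,0,0],[0,-0.02,-0.003,0,0,0],[0,-0.025,-0.003,0,0,0],[0,-0.03,-0.003,0,0,0],[0,-0.035,-0.003,0,0,0],[0,-0.04,-0.003,0,0,0]]' 25 6; python3 f.py
```

```text
time_s: 18.1
tool_pos: [0.5245, 0.1009, 0.0333]
tool_rot: [180.0, -0.0, -86.6]
force: [-0.4, -0.2, 1.3]
grip_width: 0.0299
meanF [-0.97 -0.02  1.45  0.02  0.22  0.01]
t18.25 pos [0.5246 0.1009 0.0333] rot [-179.99   -0.    -86.62] F [-1.27  0.66  1.73] w 30.1
shift shares [-0.001  0.043 -0.007] turn shares [-0.0001 -0.0001 -0.0002]
```

```bash
python3 -m pendant '[[0,-0.005,0,0,0,0],[0,-0.01,0,0,0,0],[0,-0.015,0,0,0,0],[0,-0.02,0,0,0,0],[0,-0.025,0,0,0,0],[0,-0.03,0,0,0,0],[0,-0.035,0,0,0,0],[0,-0.04,0,0,0,0]]' ; python3 f.py
```

```text
time_s: 19.25
tool_pos: [0.5285, 0.1012, 0.0333]
tool_rot: [180.0, -0.0, -86.6]
force: [-0.5, 0.8, 1.4]
grip_width: 0.0302
meanF [-0.82 -0.23  1.09 -0.04  0.22  0.02]
t19.40 pos [0.5285 0.1012 0.0334] rot [-179.99   -0.    -86.62] F [-0.21  0.24  1.82] w 30.1
shift shares [-0.     0.083 -0.006] turn shares [-0.0001 -0.     -0.0002]
```

```bash
python3 -m pendant '[[0,-0.005,0,0,0,0],[0,-0.01,0,0,0,0],[0,-0.015,0,0,0,0],[0,-0.02,0,0,0,0],[0,-0.025,0,0,0,0],[0,-0.03,0,0,0,0],[0,-0.03,0,0,0,0],[0,-0.03,0,0,0,0]]' ; python3 f.py
```

```text
time_s: 20.4
tool_pos: [0.5306, 0.1013, 0.0331]
tool_rot: [179.9, -0.0, -86.6]
force: [-4.4, -0.2, 4.4]
grip_width: 0.03
meanF [-5.56  0.06  2.67 -0.08  1.19 -0.  ]
t20.55 pos [0.5306 0.1013 0.0331] rot [ 1.7991e+02 -2.0000e-02 -8.6610e+01] F [-6.49  0.7   2.93] w 30.0
shift shares [-0.     0.104 -0.009] turn shares [ 0.001  -0.0002 -0.0001]
```

```bash
python3 -m pendant '[[0,-0.002,0,0,0,0],[0,-0.004,0,0,0,0],[0,-0.006,0,0,0,0],[0,-0.008,0,0,0,0],[0,-0.008,0,0,0,0],[0,-0.008,0,0,0,0],[0,-0.008,0,0,0,0],[0,-0.008,0,0,0,0]]' ; python3 f.py
```

```text
time_s: 21.55
tool_pos: [0.5307, 0.1013, 0.0329]
tool_rot: [179.8, -0.0, -86.6]
force: [-7.4, -0.2, 3.2]
grip_width: 0.0299
meanF [-7.04 -0.61  3.39 -0.05  1.54  0.01]
t21.70 pos [0.5307 0.1013 0.0329] rot [ 1.7982e+02 -3.0000e-02 -8.6610e+01] F [-7.26 -1.18  3.66] w 29.7
shift shares [ 0.     0.104 -0.011] turn shares [ 0.002  -0.0003 -0.0001]
```

```bash
python3 -m pendant '[[0,0,0,0,0,0],[0,0,0,0,0,0],[0,0,0,0,0,0],[0,0,0,0,0,0],[0,0,-0.01,0,0,0],[0,0,-0.05,0,0,0],[0,0,-0.2,0,0,0],[0,0,-0.4,0,0,0]]' 50; python3 -m pendant '[[0,0,-0.2,0,0,0],[0,0,-0.4,0,0,0],[0,0,-0.7,0,0,0],[0,0,-1,0,0,0],[0,0,-1,0,0,0],[0,0,-1,0,0,0],[0,0,-1,0,0,0],[0,0,-1,0,0,0]]'; python3 - <<'E'
from h import *
go(.55,.1,.2,-86.6)
c=cam("side","pics/s7.png");t=cam("top","pics/t7.png")
b=c["frame"][:,:,::-1]
cv2.imwrite("pics/c7.png",np.hstack([cv2.resize(b[150:265,210:310],None,fx=4,fy=4,interpolation=cv2.INTER_CUBIC),cv2.resize(t["frame"][140:255,195:295,::-1],None,fx=4,fy=4,interpolation=cv2.INTER_CUBIC)]))
E
```

```text
time_s: 22.7
tool_pos: [0.5322, 0.1015, 0.0746]
tool_rot: [180.0, 0.0, -86.6]
force: [0.4, 0.5, 0.4]
grip_width: 0.05
time_s: 23.7
tool_pos: [0.5317, 0.1013, 0.1725]
tool_rot: [179.9, 0.0, -86.6]
force: [-0.9, 0.6, 0.1]
grip_width: 0.0503
t23.70 pos [0.5317 0.1013 0.1725] rot [179.9    0.   -86.61] F [-0.87  0.62  0.08] w 50.3
shift shares [ 0.024 -0.182 -0.276] turn shares [ 0.0011  0.     -0.0001]
```

View pics/c7.png

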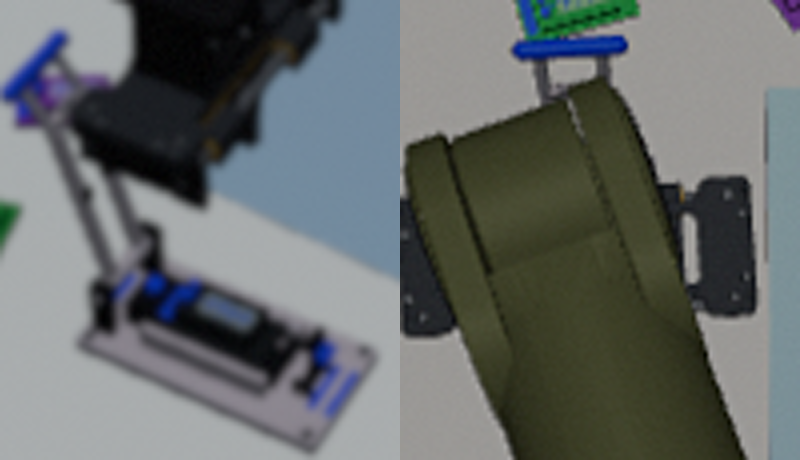

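The cassette lies flat between the rails with its ports at the hinge end, at about (170,300) in this crop. Next I'll triangulate the bar.

```bash
cat > bar.py <<'E'
from h import *
def bar(sr=(130,270,190,310),tr=(100,260,205,275),minpx=30):
    c=cam("side");t=cam("top");uv=[]
    for k,r in((t,tr),(c,sr)):
        f=k["frame"].astype(int)[r[0]:r[1],r[2]:r[3]]
        m=((f[...,2]-f[...,0]>45)&(f[...,2]-f[...,1]>40)).astype(np.uint8)
        n,l,st,ce=cv2.connectedComponentsWithStats(m)
        for i in np.argsort(-st[1:,4])[:4]+1: print("   comp",st[i],np.round(ce[i]+[r[2],r[0]],1))
        i=1+np.argmax(st[1:,4]); uv.append(ce[i]+[r[2],r[0]])
    P=tri([t,c],uv); print("uv",np.round(uv,1),"P",np.round(P,4))
    h=np.array([.5303,.1013]);a=np.radians(3.4);d=P[:2]-h
    lx=d[0]*np.cos(a)+d[1]*np.sin(a); ly=-d[0]*np.sin(a)+d[1]*np.cos(a)
    print("holder frame",np.round([lx,ly,P[2]],4),"theta",np.degrees(np.arctan2(P[2]-.048,.072-lx)-np.arctan2(.012,.16)), "r",np.hypot(P[2]-.048,.072-lx))
    return P
if __name__=="__main__": bar()
E
python3 bar.py
```

```text
comp [ 18  49  29   6 130] [236.8 151.3]
   comp [20 39  4 10 25] [226.6 143.5]
   comp [25 42  2  2  4] [230.5 142.5]
   comp [24 38  2  3  4] [229.8 139. ]
   comp [ 20  28  17  22 133] [217.5 168.4]
   comp [ 97 105   8  17  67] [290.6 242.3]
   comp [59 90 11 10 57] [254.1 224.3]
   comp [101 113   8  11  32] [294.7 248.3]
uv [[236.8 151.3]
 [217.5 168.4]] P [0.6627 0.1095 0.1867]
holder frame [0.1327 0.0003 0.1867] theta 109.34853470063979 r 0.15138970936073526
```

```bash
python3 -m pendant '[[0,0,-0.25,0,0,0],[0,0,-0.5,0,0,0],[0,-0.1,-0.8,0,0,0],[0,-0.3,-0.9,0,0,0],[0,-0.5,-0.9,0,0,0],[0,-0.7,-0.9,0,0,0],[0,-0.8,-0.9,0,0,0],[0,-0.8,-0.9,0,0,0]]' 0 20; python3 -m pendant '[[0,-0.2,0,0,0,0],[0,-0.5,0,0,0,0],[0,-0.79,0,0,0,0],[0,-0.79,0,0,0,0],[0,-0.79,0,0,0,0],[0,-0.79,0,0,0,0],[0,-0.79,0,0,0,0],[0,-0.79,0,0,0,0]]'; python3 - <<'E'
from h import *
go(.690,.1108,.188,-86.6)
c=cam("side","pics/s8.png");t=cam("top","pics/t8.png")
b=c["frame"][:,:,::-1]
cv2.imwrite("pics/c8.png",np.hstack([cv2.resize(b[100:215,190:290],None,fx=4,fy=4,interpolation=cv2.INTER_CUBIC),cv2.resize(t["frame"][100:215,195:295,::-1],None,fx=4,fy=4,interpolation=cv2.INTER_CUBIC)]))
E
```

```text
time_s: 24.9
tool_pos: [0.6121, 0.1062, 0.2628]
tool_rot: [179.9, 0.0, -86.6]
force: [0.2, -0.2, -0.1]
grip_width: 0.0005
time_s: 25.9
tool_pos: [0.6907, 0.1107, 0.2637]
tool_rot: [-180.0, -0.0, -86.6]
force: [-0.4, -0.2, 0.7]
grip_width: 0.0004
t25.90 pos [0.6907 0.1107 0.2637] rot [-1.7997e+02 -2.0000e-02 -8.6620e+01] F [-0.38 -0.16  0.73] w 0.4
shift shares [-0.002  0.008  0.757] turn shares [-0.0003 -0.0003 -0.0002]
```

View pics/c8.png

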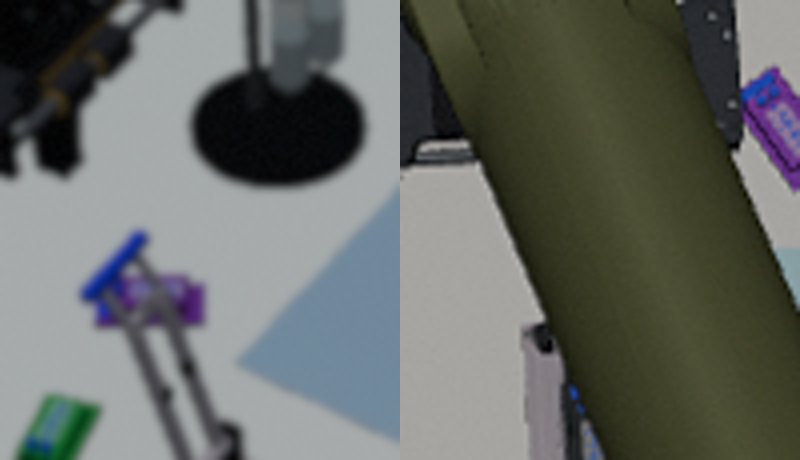

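```bash
python3 -m pendant '[[0,0,0.15,0,0,0],[0,0,0.3,0,0,0],[0,0,0.45,0,0,0],[0,0,0.6,0,0,0],[0,0,0.75,0,0,0],[0,0,0.75,0,0,0],[0,0,0.75,0,0,0],[0,0,0.75,0,0,0]]'; python3 - <<'E'
from h import *
go(.690,.1108,.188,-86.6)
c=cam("side","pics/s9.png")
b=c["frame"][:,:,::-1]
u=proj(c,[[.6907,.1107,.1885],[.6622,.1092,.1955]]);print(u)
cv2.imwrite("pics/c9.png",cv2.resize(b[100:215,170:290],None,fx=5,fy=5,interpolation=cv2.INTER_CUBIC))
E
```

```text
time_s: 27.0
tool_pos: [0.6914, 0.1109, 0.1893]
tool_rot: [-179.9, 0.0, -86.6]
force: [-0.5, 1.1, 0.5]
grip_width: 0.0005
t27.00 pos [0.6914 0.1109 0.1893] rot [-179.91    0.    -86.62] F [-0.53  1.08  0.46] w 0.5
shift shares [0.001 0.014 0.013] turn shares [-0.001   0.     -0.0002]
[[208.027092   163.87249113]
 [217.50718572 165.82487633]]
```

View pics/c9.png

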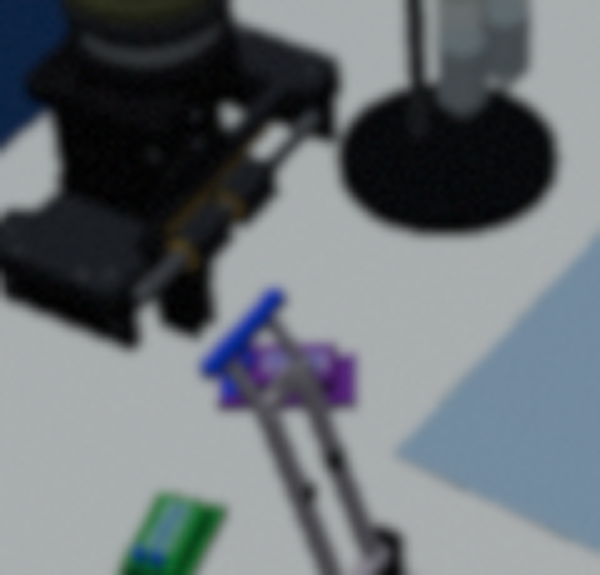

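```bash
python3 -m pendant '[[0,0.1,0,0,0,0],[0,0.2,-0.03,0,0,0],[0,0.32,-0.07,0,0,0],[0,0.45,-0.11,0,0,0],[0,0.6,-0.13,0,0,0],[0,0.75,-0.13,0,0,0],[0,0.87,-0.12,0,0,0],[0,1,-0.11,0,0,0]]'; python3 - <<'E'
from h import *
go(.690,.1108,.188,-86.6)
c=cam("side","pics/s10.png")
b=c["frame"][:,:,::-1]
cv2.imwrite("pics/c10.png",cv2.resize(b[120:265,190:310],None,fx=4,fy=4,interpolation=cv2.INTER_CUBIC))
E
```

```text
time_s: 28.05
tool_pos: [0.5903, 0.1048, 0.1994]
tool_rot: [-180.0, -0.0, -86.6]
force: [0.6, 1.0, 0.0]
grip_width: 0.0007
t28.05 pos [0.5903 0.1048 0.1994] rot [-1.7999e+02 -1.0000e-02 -8.6620e+01] F [0.55 1.   0.01] w 0.7
shift shares [-0.001 -0.999  0.114] turn shares [-0.0002 -0.0001 -0.0002]
```

View pics/c10.png

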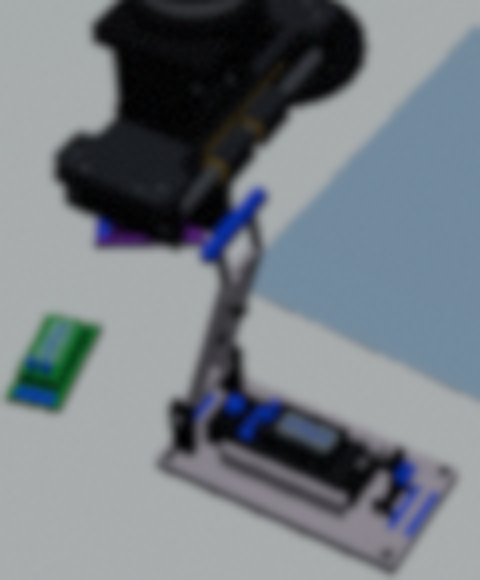

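```bash
python3 -m pendant '[[0,0.08,0.01,0,0,0],[0,0.16,0.02,0,0,0],[0,0.26,0.06,0,0,0],[0,0.375,0.1,0,0,0],[0,0.48,0.15,0,0,0],[0,0.6,0.22,0,0,0],[0,0.6,0.22,0,0,0],[0,0.6,0.22,0,0,0]]'; python3 - <<'E'
from h import *
go(.690,.1108,.188,-86.6)
c=cam("side","pics/s11.png")
b=c["frame"][:,:,::-1]
cv2.imwrite("pics/c11.png",cv2.resize(b[120:265,190:310],None,fx=4,fy=4,interpolation=cv2.INTER_CUBIC))
u=proj(c,[T([.5303,.1013,np.radians(3.4)],[[-.015,0,.1828]])[0]]); print((u-[190,120])*4)
E
```

```text
time_s: 29.1
tool_pos: [0.5313, 0.1012, 0.1774]
tool_rot: [-180.0, -0.0, -86.6]
force: [-0.1, -0.2, -0.5]
grip_width: 0.0007
t29.10 pos [0.5313 0.1012 0.1774] rot [-1.800e+02 -1.000e-02 -8.663e+01] F [-0.12 -0.22 -0.46] w 0.7
shift shares [-0.003 -1.59  -0.106] turn shares [-0.     -0.0002 -0.0003]
[[320.72762674 284.10014294]]
```

View pics/c11.png

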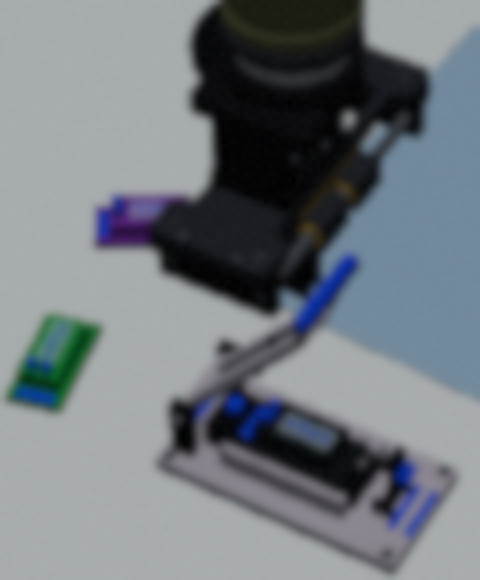

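```bash
python3 -m pendant '[[0,-0.05,-0.1,0,0,0],[0,-0.05,-0.25,0,0,0],[0,-0.05,-0.4,0,0,0],[0,0.05,-0.4,0,0,0],[0,0.15,-0.4,0,0,0],[0,0.26,-0.4,0,0,0],[0,0.26,-0.35,0,0,0],[0,0.26,-0.25,0,0,0]]'; python3 - <<'E'
from h import *
go(.690,.1108,.188,-86.6)
c=cam("side","pics/s12.png")
b=c["frame"][:,:,::-1]
cv2.imwrite("pics/c12.png",cv2.resize(b[120:265,190:310],None,fx=4,fy=4,interpolation=cv2.INTER_CUBIC))
E
```

```text
time_s: 30.15
tool_pos: [0.5055, 0.0996, 0.202]
tool_rot: [-179.9, -0.0, -86.6]
force: [0.7, -0.0, 0.5]
grip_width: 0.0004
t30.15 pos [0.5055 0.0996 0.202 ] rot [-1.7995e+02 -3.0000e-02 -8.6630e+01] F [ 0.74 -0.05  0.46] w 0.4
shift shares [-0.003 -1.848  0.141] turn shares [-0.0006 -0.0003 -0.0004]
```

View pics/c12.png

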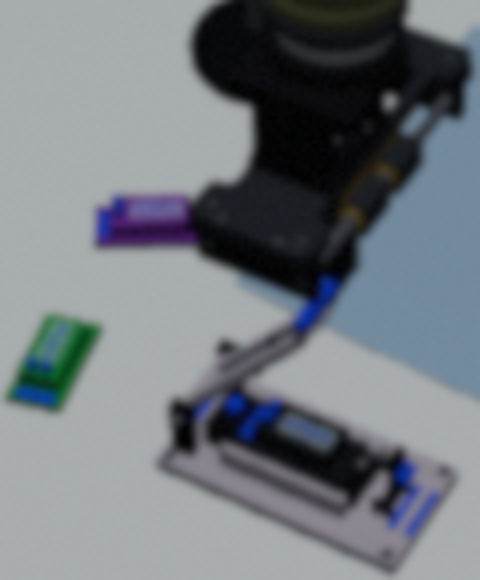

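```bash
python3 -m pendant '[[0,0.03,0.12,0,0,0],[0,0.07,0.25,0,0,0],[0,0.13,0.33,0,0,0],[0,0.19,0.4,0,0,0],[0,0.26,0.46,0,0,0],[0,0.33,0.56,0,0,0],[0,0.41,0.68,0,0,0],[0,0.41,0.68,0,0,0]]'; python3 - <<'E'
from h import *
go(.690,.1108,.188,-86.6)
c=cam("side","pics/s13.png")
b=c["frame"][:,:,::-1]
cv2.imwrite("pics/c13.png",cv2.resize(b[150:265,210:310],None,fx=5,fy=5,interpolation=cv2.INTER_CUBIC))
E
```

```text
time_s: 31.2
tool_pos: [0.4628, 0.0972, 0.1328]
tool_rot: [179.9, -0.0, -86.6]
force: [-0.9, -1.1, 0.3]
grip_width: 0.0006
t31.20 pos [0.4628 0.0972 0.1328] rot [ 1.7987e+02 -3.0000e-02 -8.6580e+01] F [-0.85 -1.09  0.33] w 0.6
shift shares [ 0.    -2.274 -0.557] turn shares [ 0.0015 -0.0004  0.0002]
```

View pics/c13.png

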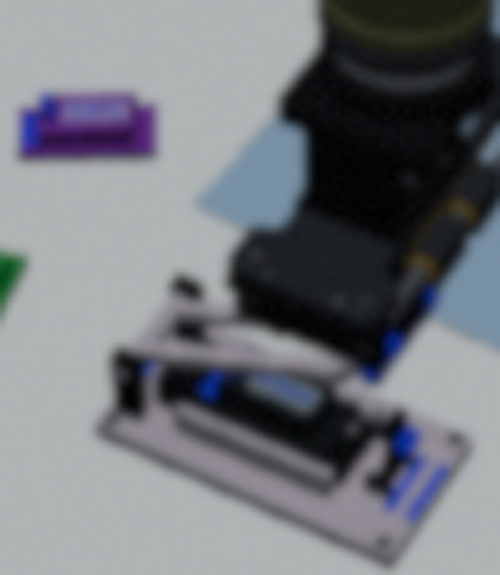

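```bash
python3 -m pendant '[[0,0.04,0.07,0,0,0],[0,0.08,0.14,0,0,0],[0,0.12,0.22,0,0,0],[0,0.14,0.29,0,0,0],[0,0.16,0.36,0,0,0],[0,0.18,0.42,0,0,0],[0,0.19,0.47,0,0,0],[0,0.19,0.47,0,0,0]]'; python3 - <<'E'
from h import *
go(.4421,.0961,.07,-86.6)
c=cam("side","pics/s14.png")
b=c["frame"][:,:,::-1]
cv2.imwrite("pics/c14.png",cv2.resize(b[150:265,210:330],None,fx=5,fy=5,interpolation=cv2.INTER_CUBIC))
E
```

```text
time_s: 32.25
tool_pos: [0.4451, 0.0962, 0.0869]
tool_rot: [180.0, 0.0, -86.6]
force: [0.3, -1.2, -0.7]
grip_width: 0.0006
t32.25 pos [0.4451 0.0962 0.0869] rot [179.96   0.   -86.61] F [ 0.31 -1.24 -0.67] w 0.6
shift shares [-0.001  0.03   0.169] turn shares [ 0.0004  0.     -0.0001]
```

View pics/c14.png

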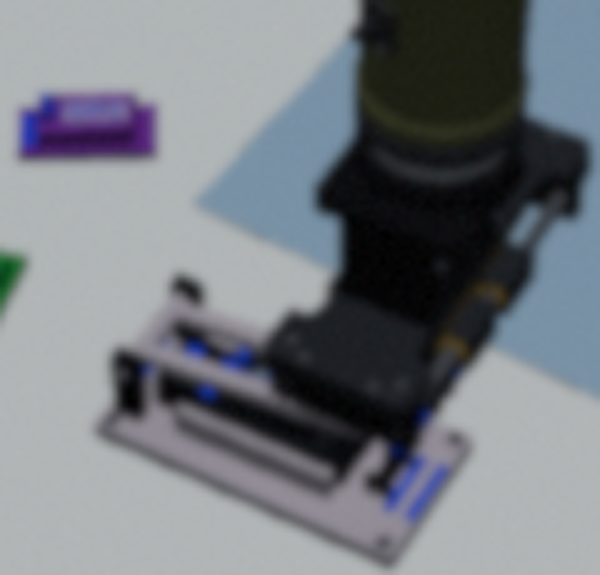

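```bash
python3 -m pendant '[[0,0.01,0.015,0,0,0],[0,0.02,0.03,0,0,0],[0,0.03,0.045,0,0,0],[0,0.035,0.06,0,0,0],[0,0.035,0.07,0,0,0],[0,0.035,0.08,0,0,0],[0,0.035,0.09,0,0,0],[0,0.035,0.09,0,0,0]]'; python3 f.py
```

```text
time_s: 33.3
tool_pos: [0.4415, 0.096, 0.0782]
tool_rot: [179.9, -0.0, -86.6]
force: [-2.0, -1.0, 3.7]
grip_width: 0.0003
meanF [-2.35 -0.1   3.12 -0.06  0.6   0.01]
t33.45 pos [0.4415 0.096  0.0782] rot [ 1.7996e+02 -1.0000e-02 -8.6610e+01] F [-1.55  0.06  3.1 ] w 0.2
shift shares [-0.    -0.789  0.441] turn shares [ 0.0005 -0.0001 -0.0002]
```

```bash
python3 -m pendant '[[0,0,0.005,0,0,0],[0,0,0.01,0,0,0],[0,0,0.015,0,0,0],[0,0,0.02,0,0,0],[0,0,0.025,0,0,0],[0,0,0.03,0,0,0],[0,0,0.03,0,0,0],[0,0,0.03,0,0,0]]'; python3 f.py
```

```text
time_s: 34.45
tool_pos: [0.4411, 0.096, 0.0753]
tool_rot: [179.9, -0.0, -86.6]
force: [-5.0, -0.3, 6.6]
grip_width: 0.0004
meanF [-4.56 -0.65  6.98 -0.07  1.18  0.01]
t34.60 pos [0.4411 0.096  0.0753] rot [ 1.799e+02 -2.000e-02 -8.661e+01] F [-4.75 -1.09  6.74] w 0.8
shift shares [-0.    -0.794  0.411] turn shares [ 0.0011 -0.0003 -0.0001]
```

```bash
python3 -m pendant '[[0,0.005,0,0,0,0],[0,0.008,0,0,0,0],[0,0.008,0.005,0,0,0],[0,0.008,0.01,0,0,0],[0,0.008,0.015,0,0,0],[0,0.008,0.02,0,0,0],[0,0.008,0.02,0,0,0],[0,0.008,0.02,0,0,0]]'; python3 f.py; python3 - <<'E'
from h import *
c=cam("side","pics/s15.png")
b=c["frame"][:,:,::-1]
cv2.imwrite("pics/c15.png",cv2.resize(b[190:265,225:315],None,fx=8,fy=8,interpolation=cv2.INTER_CUBIC))
E
```

```text
time_s: 35.6
tool_pos: [0.4408, 0.096, 0.0734]
tool_rot: [180.0, -0.0, -86.6]
force: [-4.7, -1.0, 6.6]
grip_width: -0.0001
meanF [-4.33 -0.02  6.66 -0.08  1.04  0.02]
t35.75 pos [0.4408 0.096  0.0734] rot [ 1.7995e+02 -2.0000e-02 -8.6610e+01] F [-4.53 -0.04  6.93] w 0.2
shift shares [-0.    -0.797  0.394] turn shares [ 0.0005 -0.0002 -0.0002]
```

View pics/c15.png

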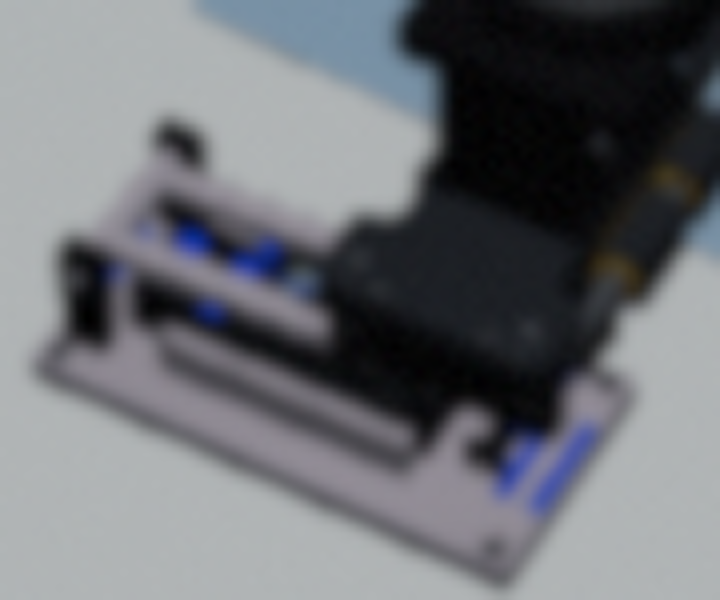

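```bash
python3 -m pendant '[[0,0.01,0.003,0,0,0],[0,0.01,0.006,0,0,0],[0,0.01,0.01,0,0,0],[0,0.01,0.014,0,0,0],[0,0.01,0.018,0,0,0],[0,0.01,0.022,0,0,0],[0,0.01,0.026,0,0,0],[0,0.01,0.03,0,0,0]]'; python3 f.py
```

```text
time_s: 36.8
tool_pos: [0.4402, 0.096, 0.0703]
tool_rot: [-180.0, -0.0, -86.6]
force: [-1.9, -0.4, 5.0]
grip_width: 0.0006
meanF [-1.49 -0.67  3.44 -0.    0.36  0.01]
t36.95 pos [0.4402 0.096  0.0702] rot [-179.99    0.    -86.61] F [-1.57 -0.31  3.17] w 0.3
shift shares [ 0.    -0.803  0.362] turn shares [-0.0001  0.     -0.0001]
```

```bash
python3 -m pendant '[[0,0,0.003,0,0,0],[0,0,0.006,0,0,0],[0,0,0.009,0,0,0],[0,0,0.012,0,0,0],[0,0,0.015,0,0,0],[0,0,0.018,0,0,0],[0,0,0.018,0,0,0],[0,0,0.018,0,0,0]]'; python3 f.py
```

```text
time_s: 37.95
tool_pos: [0.4402, 0.0959, 0.0684]
tool_rot: [-180.0, -0.0, -86.6]
force: [-0.4, 0.3, -0.8]
grip_width: 0.001
meanF [ 0.05  0.15  0.16  0.01  0.01 -0.  ]
t38.10 pos [0.4401 0.0959 0.0685] rot [-179.99   -0.    -86.61] F [ 0.1  -0.33  0.01] w 0.2
shift shares [-0.    -0.803  0.345] turn shares [-0.0001 -0.     -0.0002]
```

```bash
python3 -m pendant '[[0,0,0.003,0,0,0],[0,0,0.006,0,0,0],[0,0,0.009,0,0,0],[0,0,0.012,0,0,0],[0,0,0.012,0,0,0],[0,0,0.012,0,0,0],[0,0,0.012,0,0,0],[0,0,0.012,0,0,0]]'; python3 f.py
```

```text
time_s: 39.1
tool_pos: [0.4401, 0.0959, 0.0674]
tool_rot: [-180.0, -0.0, -86.6]
force: [-0.6, 0.0, 3.8]
grip_width: 0.0006
meanF [-1.62 -0.37  3.21 -0.07  0.29  0.03]
t39.25 pos [0.4401 0.0959 0.0674] rot [-180.     -0.    -86.62] F [-1.33 -0.19  3.47] w 0.3
shift shares [-0.    -0.803  0.334] turn shares [-0.     -0.0001 -0.0002]
```

The force fell to zero and the bar is felt again at about 67.5 mm, which matches a caught clamp. I'll lift clear and look.

```bash
python3 -m pendant '[[0,0,-0.03,0,0,0],[0,0,-0.1,0,0,0],[0,0,-0.3,0,0,0],[0,0,-0.5,0,0,0],[0,0,-0.7,0,0,0],[0,0,-0.9,0,0,0],[0,0,-1,0,0,0],[0,0,-1,0,0,0]]'; python3 -m pendant '[[0.1,0,-0.1,0,0,0],[0.3,0,-0.3,0,0,0],[0.6,0,-0.3,0,0,0],[1,0,-0.3,0,0,0],[1,0,-0.3,0,0,0],[1,0,-0.3,0,0,0],[1,0,-0.3,0,0,0],[1,0,-0.3,0,0,0]]'; python3 -m pendant '[[0.2,0,0,0,0,0],[0.5,0,0,0,0,0],[0.8,0,0,0,0,0],[1,0,0,0,0,0],[1,0,0,0,0,0],[1,0,0,0,0,0],[1,0,0,0,0,0],[1,0,0,0,0,0]]'; python3 - <<'E'
from h import *
c=cam("side","pics/s16.png");t=cam("top","pics/t16.png")
cv2.imwrite("pics/c16.png",np.hstack([cv2.resize(c["frame"][195:270,225:315,::-1],None,fx=5,fy=5,interpolation=cv2.INTER_CUBIC)[:375],cv2.resize(t["frame"][175:260,215:270,::-1],None,fx=375/85,fy=375/85,interpolation=cv2.INTER_CUBIC)]))
for th in(0,.01,.03,.06):
    phi=th+np.arctan2(.012,.16); P=T([.5303,.1013,np.radians(3.4)],[[.072-.16045*np.cos(phi),0,.048+.16045*np.sin(phi)]])
    print(th,proj(t,P),proj(c,P))
import bar; bar.bar(sr=(225,275,270,320),tr=(215,262,205,275))
E
```

```text
time_s: 40.25
tool_pos: [0.4405, 0.0959, 0.1678]
tool_rot: [-179.9, -0.0, -86.6]
force: [-0.2, 0.3, -0.3]
grip_width: 0.0003
time_s: 41.25
tool_pos: [0.4459, -0.0031, 0.1973]
tool_rot: [180.0, -0.0, -86.5]
force: [-0.2, 0.4, -0.2]
grip_width: 0.0001
time_s: 42.25
tool_pos: [0.452, -0.1029, 0.1974]
tool_rot: [-180.0, -0.0, -86.5]
force: [-0.8, 0.6, 0.2]
grip_width: 0.0001
0 [[244.86019839 244.34011294]] [[295.82756159 235.5330277 ]]
0.01 [[244.83429354 244.3026425 ]] [[295.80289859 235.10949298]]
0.03 [[244.78116796 244.20871479]] [[295.73632879 234.25391457]]
0.06 [[244.69820745 244.02007069]] [[295.59320291 232.94989968]]
   comp [ 27  22  26  10 140] [244.7 242.7]
   comp [38  2  2  1  2] [243.5 217. ]
   comp [ 17   2  16  25 135] [293.5 238.1]
   comp [21 18  8 11 32] [294.7 248.3]
uv [[244.7 242.7]
 [293.5 238.1]] P [0.4472 0.0973 0.0476]
holder frame [-0.0832  0.0009  0.0476] theta -4.42840887343383 r 0.1552379279385698
```

View pics/c16.png

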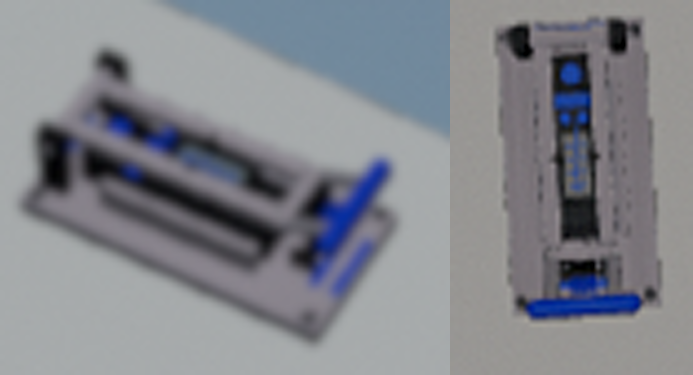

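View pics/t16.png

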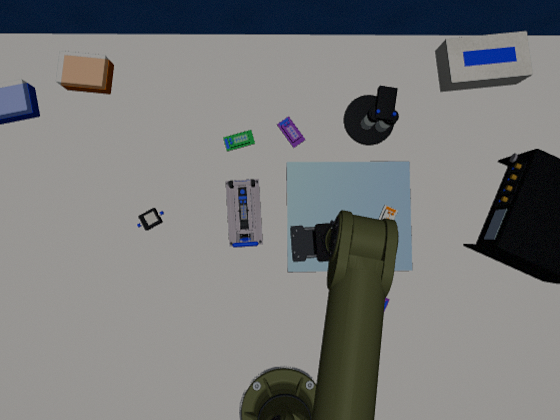

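The clamp bar lies level over the catch: (355,205) in the side crop, (583,305) in the top crop. The cassette is under the arms with its ports at the hinge. The other items are at their original pixels, apart from the spare and the nearer purple piece, which the arm partly hides. Handing in.

```bash
python3 -c "
from h import *
from cell import env
c=cam('side')
for th in(.01,.06):
    phi=th+np.arctan2(.012,.16); print(th,proj(c,T([.5303,.1013,np.radians(3.4)],[[.072-.16045*np.cos(phi),y,.048+.16045*np.sin(phi)] for y in(-.034,.034)])))
env.sign_off()"
```

```text
0.01 [[302.08459983 225.98190456]
 [289.33017192 244.51464976]]
0.06 [[301.90462565 223.81564219]
 [289.08901292 242.36314113]]
the job is handed in; nothing more can be done
```

The dark cassette is loaded and the clamp is shut under its catch; I handed the job in at about 42 s of the 72 s allowed.

**What I did**
- I gripped the cassette by its housing and lowered it between the rails with its ports towards the hinge.
- I slid it back until it butted solidly against the end stop, peaking at about 7 N against the 25 N limit.
- I swung the clamp over with closed fingers and pressed the bar with up to about 7 N.

**What the last checks showed**
- **Catch:** the press force fell from about 7 N to zero with the tip at 68.5 mm. The bar was then felt again at about 67.5 mm, which matches the caught angle of 0.01 rad. If it were not caught, the spring would still have been pushing back.
- **Pictures:** after I backed off, they showed the clamp level and staying down. The other items appeared where they were, but the arm partly hid the spare and the nearer purple piece, so I could not fully check those two. I kept clear of both.

**What disagreed**
- **Camera offset:** the two cameras differed by about 2 to 3 mm, so the holder's sideways position was partly judged from the held cassette's edge. It went in without any noticeable side force.
- **Bar height from the images:** triangulation put the bar about 13 mm too low because its blue merged with the catch's. I relied on touch instead.
- **Manifold:** its travel could not be read directly.

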